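# Turn the hardware carousel and set a pull handle on the drawer front

## Task

Turn the hardware carousel until the compartment with the dark steel pull handle is at its front, over the foot's tongue, and let the carousel come to rest there. Then take the handle out with the gripper, leaving the other three parts in the carousel and the paint tin where it is, and set it down, without dropping it, on the drawer front: standing on its two feet in the middle of the board, in line with the board's length, over the two screw holes.

Things in the scene. Friction and masses are not known exactly. Their poses are not given: they have to be found in the camera images.
- foot: Fixed round steel foot of the carousel, radius 100, 22 high. Origin: on the carousel's axis at bench level; z up. Its own -x is the carousel's front: a steel tongue 40 wide, 8 high runs along -x to 220 from the axis, showing 35 beyond the disc's edge; it points sideways, to the robot's right, towards the drawer front.
- floor_middle (a point): Turning part: centre of the plywood disc's upper face (compartment floor), 35 over the bench. Disc radius 185; a lip round its edge rises 11 over the floor. Hub radius 22. Four dividers 6 thick, 48 high over the floor, reach from radius 20 to 180, at 45 degrees to this point's x and y: four compartments, centred on its +x, +y, -x, -y. It turns with the carousel.
- ring_middle (a point): Centre of the hand ring, 173 over the bench: round steel bar 12 thick, radius 122 to the bar's centre, on four spokes 10 thick over the dividers; turns with the disc. It hinders a gripper that comes straight down to a part: come from outside, tilted 35 to 40 degrees, fingers pointing down and towards the axis, and draw the part outward below the ring, over the lip.
- front_mark (a point): Middle of the round end of the foot's tongue, on its upper face, 8 over the bench, 200 from the axis along the foot's -x.
- turn_knob (a point): Upright round wooden turning knob, diameter 26, 62 tall, on a spoke of the carousel 55 from the axis, above a divider. This point is on the knob's axis, 37 above its lower end and 25 below its top (213 over the bench). It is fixed to the carousel (does not spin by itself) and moves with it in a circle.
- carousel (a joint): Turn of the carousel, rad, from where it stood at the start (0), positive anticlockwise from above. Turns freely both ways, with light friction (about 0.1 N m), and stays where it is left.
- handle: The pull handle (bow handle) of dark steel, 100 long overall, 41 high, 0.1 to 0.2 kg. Origin: underside, middle; x along its length, z up. Two feet 22 long, 34 wide, 5 high, centred 39 either side of the origin; between them a straight round bar 13 thick, its axis 34 above the underside, straight for 34 either side of the middle. It lies in one of the compartments, its length pointing about along the radius, its middle about 120 from the axis. It is the same either way round.
- bracket: Steel angle bracket, 80 long, 45 wide, 65 high, in a compartment. Origin: middle of its underside. Stays in the carousel.
- block: Pale wooden block 90 x 38 x 34, lying in a compartment. Origin: middle of its underside. Stays in the carousel.
- caster: Castor with a steel plate 70 x 55 below and a black rubber wheel above, 70 high, in a compartment. Origin: middle of its underside. Stays in the carousel.
- drawer_front: Pale wooden drawer front lying flat on the bench, fixed: 240 long (its x), 130 wide (its y), 18 thick. Origin: middle of its underside. Two small dark screw holes on its top, 39 either side of the middle along x.
- panel_middle (a point): Middle of the drawer front's upper face, 18 over the bench, between the two screw holes; axes as the drawer front's.
- paint_tin: Paint tin, diameter 100, 120 high, standing on the bench beyond the work. Leave it alone. Origin: middle of its underside.
There are look-alikes about, which are no part of the job. There is more than one size of the block; the one meant has the size given above.

How it is judged (in metres and radians):
On the way, in this order (a step that is already met when the one before it is completed fails the run):
1. the handle, still in its compartment, has been turned to the front: within 30 mm of the line of the tongue, carousel at rest (y of handle in the frame of foot between -0.03 and 0.03 m and x of handle in the frame of foot below -0.06 m and horizontal distance between handle and foot below 0.165 m and height (world z) of handle below 0.055 m and velocity of joint carousel between -0.1 and 0.1 rad/s), for 0.3 s.
2. the gripper lifts the handle out of the carousel, with the compartment still at the front (contact force between the fingers and handle above 0.5 N and height (world z) of handle above 0.045 m and x of handle in the frame of foot below -0.06 m and y of handle in the frame of foot between -0.08 and 0.08 m), for 0.1 s.
At the end, for the whole second after the job is handed in: Handle released and at rest on its feet on the drawer front: middle within 20 mm of the board's middle, in line with its length within 0.2 rad, tilted under 0.1 rad; bracket, block and castor still on the carousel floor within 165 mm of its axis; carousel at rest (horizontal distance between handle and panel_middle below 0.02 m and angle between the x axis of handle and the x axis of panel_middle, either way round below 0.2 rad and angle between handle's own z axis and vertical below 0.1 rad and z of handle in the frame of panel_middle between -0.006 and 0.006 m and linear speed of handle below 0.02 m/s and velocity of joint carousel between -0.1 and 0.1 rad/s and horizontal distance between each of bracket, block, caster and foot below 0.165 m and height (world z) of each of bracket, block, caster below 0.055 m); the robot touches nothing.
It fails at once if the handle is dropped onto the drawer front (falls free more than 15 mm above it) (contact force between handle and anything else below 0.01 N and horizontal distance between handle and panel_middle below 0.15 m and z of handle in the frame of panel_middle above 0.015 m).
It fails at once if the paint tin is moved more than 20 mm (distance of paint_tin from where it was at the start of the episode above 0.02 m).
It also fails if it takes over 56 s, if anything falls off the work surface, if the arm or the gripper's body presses on something with over 40 N, if the wrist force passes 120 N, or if a joint passes its speed limit or range.

## Robot

A 6-joint arm with a two-finger parallel gripper is mounted at the origin on the work surface. World frame = base frame: x ahead of the robot, y to its left, z up, the work surface at z = 0. Lengths are in m, angles in degrees, forces in N, time in s.
With the tool pointing down it reaches from about 0.35 to 1 m from the base axis. Payload 7.1 kg.
Tool frame: the origin (TCP) lies between the finger pads; the fingertips stand 8 mm ahead of it and the grasp point (between the pads) lies 11 mm behind it; z points along the fingers, y is the line along which they close (so a half turn about z gives the same grasp; the last joint's range is limited). The gripper opens to 85 mm and grips with 20 to 120 N. Pads are 22 mm wide; open, the fingers measure 114 mm over their backs; the gripper's body (76 mm by 85 mm) begins 54 mm behind the grasp point. The pads swing forward as they close: fully open they stand 13 mm farther back than shut.
Start: joints at [74.427, 24.242, 93.386, -0, 62.372, -1.089], TCP at [0.156, 0.605, 0.239] pointing down, gripper open.
Joint ranges: [-172.04, 172.04], [-51.8, 120.97], [4.93, 147.93], [-75.15, 255.16], [6.16, 154.13], [-145.62, 145.62]. Speed limits (degrees/s): [136.94, 136.94, 172.46, 180, 180, 180].

## Interface

Orientations are given as a 3x3 rotation matrix whose columns are the frame's x, y, z axes.
In Python, from plant import manip, imaging gives the robot as it stands. The module is installed in compiled form; this text tells all that it offers.
- The arm moves only by the tool play_rows, never from a script. Its argument "steps" is a list of rows, each a list of 7 numbers: the shift along the tool's x, y, z as a fraction of full scale, then the turn, a rotation vector about the tool's x, y, z as a fraction of full scale, then the opening, from -1 (shut) to 1 (fully open), so that 0 is half open. A call has 1 to 12 rows; each row shifts and turns the commanded pose from where the row before left it, along the tool's axes as they then stand; what a row does not reach is not made up. Full scale, the value 1, is 30 mm for a shift and 0.1 rad for a turn. A row lasts 1/12 s, in which the tool goes at most 41.7 mm and 7.16 degrees, less where a joint would pass 70% of its speed; a pose out of reach is approached as far as the arm can. A call with a number of a shift or a turn outside -1 to 1 is refused whole. A call with a gripper value outside its range is refused whole. The fingers move at their own pace and stop on an object; "force" is the grip in N (left out, the last holds). Time passes only in rows, so rows that do not move let the fingers close. It gives the time, the measured TCP pose, the force, the opening and the grip force at its end, in the units of the state.
- manip.get_state(): the state, without advancing time (a new reading comes with each control period).
- imaging.read_camera(name): name is "scene" or "top" or "wrist"; returns the picture (420x560x3 uint8, blue, green, red); there is no depth.
- imaging.get_calibration(name): a dict with "fx", "fy", "cx", "cy" (pixels), "k1" (the pictures are not rectified: a ray, as slopes to the right and down, at radius r is drawn at 1 + k1 r^2 times it, then the intrinsics apply), "T" (4x4, takes a point from camera to world coordinates); the wrist camera has in their place "tool_from_camera" (4x4, takes a point from camera to tool coordinates, whose origin is the TCP and whose axes are the flange's). Camera axes: x right, y down, z forward; pixel columns grow to the right and rows downward; lengths in m; the calibration is good to about 2 mm. A picture is of the moment at which its call begins: read the wrist's pose just before it. get_calibration takes no time and is no camera call.
- manip.job_done(): hands the job in; it is judged then, once.
The state is a dict: "time_s": time; "qpos": joint angles; "joint_vel": joint speeds; "tau": joint torques, N m; "tcp_pos": TCP position; "tool_rot": TCP orientation; "force": force on the tool from outside, world axes, zero at the start; "torque": the same for the moment, N m; "grip_width": finger opening in m; "grasp_force": force on a finger pad.
Only numpy, scipy, OpenCV 4.12 (cv2) and the standard library are available. Lean on these libraries where they do the work, as an engineer would, in place of code of your own. Each camera call takes 0.05 s, during which the arm holds its last target. There are 200 camera calls.

## Working session

There is one attempt and no reset: what is moved stays moved. The work goes in short steps, Python scripts to look and compute and a tool call to move; the robot and the scene stay as the last step left them, time stands still between calls to the robot, and variables do not carry over. Pictures are saved under pics/ and viewed, at most 10 in all, crops included, and the job is handed in when it is done.

Besides the shell and the picture viewer there is one more tool, called after "Emit:" as name([rows], argument=value, ...), one row to a line, values as JSON. play_rows: Moves the arm, as the interface text tells. Shift numbers are shares of 30 mm and turn numbers shares of 0.1 rad, none past 1 either way. Its arguments: {"type":"object","properties":{"steps":{"type":"array"},"force":{"type":"number"}},"required":["steps"]}

```bash
mkdir -p pics && python3 - <<'E'
from plant import manip, imaging
import cv2,numpy as np
s=manip.get_state();print(s)
for n in("scene","top"):
    im=imaging.read_camera(n);cv2.imwrite(f"pics/{n}0.png",im)
    print(n,imaging.get_calibration(n))
print(imaging.get_calibration("wrist"))
E
```

```text
{'time_s': 0.0, 'qpos': array([ 7.44280580e+01,  2.42857128e+01,  9.34317687e+01, -2.33952472e-04,
        6.23704419e+01, -1.09000387e+00]), 'joint_vel': array([-1.12822476e-01,  1.12019030e-04, -3.41444356e-02, -5.43539301e-02,
        2.54235518e-03,  1.19725864e-02]), 'tau': array([-2.81953755e-03, -5.57406914e+01, -2.81725216e+01, -1.73817793e-04,
        7.61324423e-03, -1.06033486e-06]), 'tcp_pos': array([0.15614569, 0.60463515, 0.2385294 ]), 'tool_rot': array([[-9.68226991e-01,  2.50072644e-01, -4.08462948e-04],
       [ 2.50072976e-01,  9.68225861e-01, -1.47919668e-03],
       [ 2.55777658e-05, -1.53434369e-03, -9.99998823e-01]]), 'force': array([ 0.41015118, -0.26067048,  0.23312448]), 'torque': array([-0.01443974,  0.00538384, -0.07171525]), 'grasp_force': 0.0, 'grip_width': 0.08557931173380018}
scene {'fx': 497.9455274865337, 'fy': 497.9455274865337, 'cx': 276.1611148861002, 'cy': 209.13673861375156, 'k1': -0.17844811752087286, 'T': array([[ 0.37078309,  0.74822587, -0.55016175,  1.24798313],
       [ 0.92864126, -0.30638669,  0.20917126, -0.16995333],
       [-0.01205489
[... 280 characters left out ...]
.16610573,  0.30440359],
       [-0.99928045, -0.02384348,  0.02949695,  0.11341349],
       [-0.02511456, -0.16682458, -0.98566669,  1.30283374],
       [ 0.        ,  0.        ,  0.        ,  1.        ]])}
{'fx': 304.1204842863217, 'fy': 304.1204842863217, 'cx': 277.1627741472185, 'cy': 208.3871667799305, 'k1': -0.03602307799346669, 'tool_from_camera': array([[-1.02750733e-03, -9.53478385e-01, -3.01459638e-01,
         7.63331170e-02],
       [ 9.99999241e-01, -7.74748346e-04, -9.58008008e-04,
        -3.34194361e-04],
       [ 6.79884573e-04, -3.01460393e-01,  9.53478458e-01,
        -1.34834562e-01],
       [ 0.00000000e+00,  0.00000000e+00,  0.00000000e+00,
         1.00000000e+00]])}
```

View pics/top0.png

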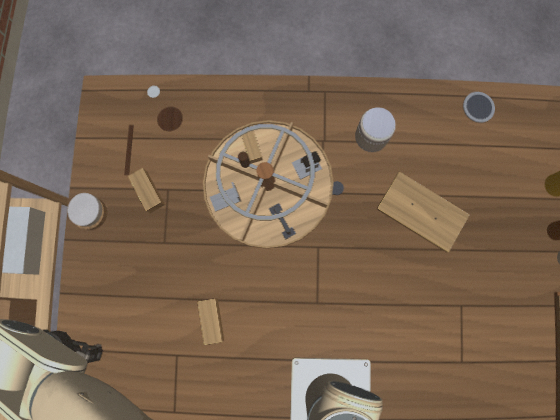

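View pics/scene0.png

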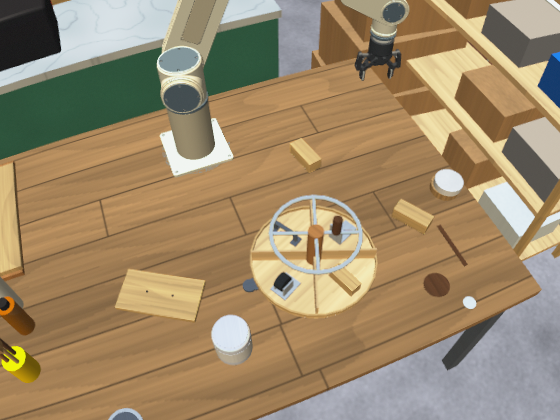

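The top view shows the handle at about (282,221), the tongue end at (337,188), the board centred at about (424,211), the knob at (264,172) and the tin at (378,125). The dark look-alikes are the castor (308,162), the dark knob on the bracket (243,159) and the dark strip on the bench (129,150). I'll check the choice in an enlarged crop.

```bash
cat > h.py <<'E'
from plant import manip, imaging
import cv2,numpy as np
def cam(n):
    c=imaging.get_calibration(n)
    K=np.array([[c['fx'],0,c['cx']],[0,c['fy'],c['cy']],[0,0,1]]);d=np.array([c['k1'],0,0,0.])
    if n=='wrist':
        s=manip.get_state();B=np.eye(4);B[:3,:3]=s['tool_rot'];B[:3,3]=s['tcp_pos'];T=B@c['tool_from_camera']
    else:T=c['T']
    return K,d,T
def p2w(n,uv,z,C=None):
    K,d,T=C or cam(n)
    q=cv2.undistortPoints(np.array([[uv]],float),K,d)[0,0]
    r=T[:3,:3]@[q[0],q[1],1];o=T[:3,3]
    return o+r*(z-o[2])/r[2]
def w2p(n,P,C=None):
    K,d,T=C or cam(n);M=np.linalg.inv(T)
    return cv2.projectPoints(np.atleast_2d(np.array(P,float)),cv2.Rodrigues(M[:3,:3])[0],M[:3,3],K,d)[0][:,0]
E
python3 - <<'E'
import cv2
im=cv2.imread('pics/top0.png')
cv2.imwrite('pics/c1.png',cv2.resize(im[110:260,190:350],None,fx=4,fy=4,interpolation=cv2.INTER_CUBIC)[:600])
cv2.imwrite('pics/c2.png',cv2.resize(im[160:260,365:485],None,fx=4,fy=4,interpolation=cv2.INTER_CUBIC))
E
```

```text
(no output)
```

View pics/c1.png

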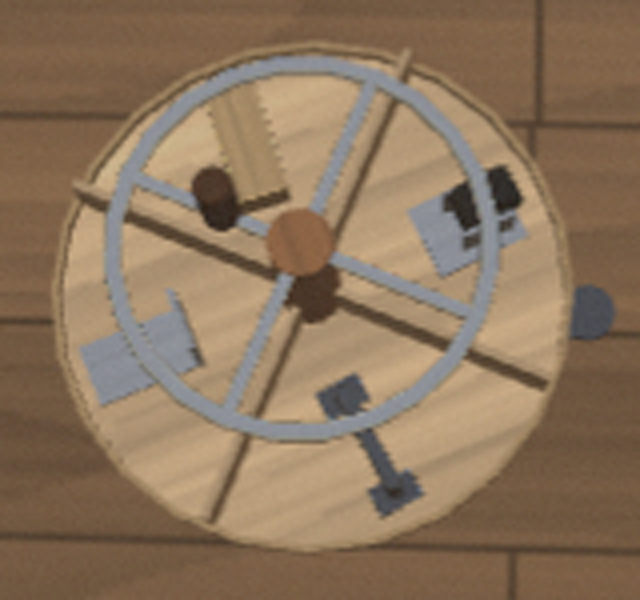

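View pics/c2.png

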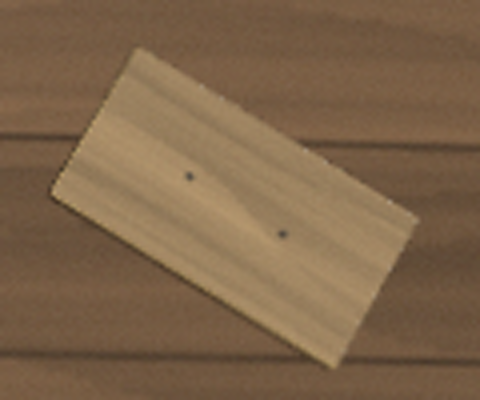

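The crop (4x, origin 190,110) confirms the handle: a dark bow with two feet at crop (343,396) and (396,493). The dark knob top is at (213,182), the hub cap at (300,242) and the tongue end at (592,312). The board's screw holes are at crop 2 (189,176) and (282,234).

```bash
python3 - <<'E'
from h import *
from scipy.optimize import least_squares
C=cam('top')
f=lambda x,y,ox=190,oy=110:(ox+(x+.5)/4-.5,oy+(y+.5)/4-.5)
# disc centre from lip extremes (z .046, r .185), ring extremes (r .122 bar centre, z .173)
def fit(r,z,ext):
    a=np.linspace(0,2*np.pi,721)
    def res(c):
        p=w2p('top',np.c_[c[0]+r*np.cos(a),c[1]+r*np.sin(a),0*a+z],C)
        return np.array([p[:,0].min(),p[:,0].max(),p[:,1].min(),p[:,1].max()])-e
    l,rr,t,b=ext;e=np.array([f(l,0)[0],f(rr,0)[0],f(0,t)[1],f(0,b)[1]])
    s=least_squares(res,[.7,.15]);return s.x,s.fun
print('disc',fit(.185,.046,(55,573,42,550)));print('ring',fit(.128,.173,(105,499,56,441)))
P=lambda n,uv,z:print(n,p2w('top',uv,z,C).round(4))
P('hubtop',f(300,242),.18);P('mark',f(592,312),.008)
P('knobtop',f(213,182),.213)
P('h1',f(343,396),.040);P('h2',f(396,493),.040);P('barmid',f(372,447),.074)
for n,u in dict(s1=(189,176),s2=(282,234),c1=(138,48),c2=(418,219),c3=(335,368),c4=(51,192)).items():P(n,f(*u,365,160),.018)
P('tin',(378,124),.12)
C2=cam('scene')
for n,u,z in [('s1',(147,291.5),.018),('s2',(172.5,295.5),.018),('hub',(316,232),.18),('mark',(250,286),.008),('tin',(231,330),.12),('knob',(337,218),.213)]:print(n,p2w('scene',u,z,C2).round(4))
E
```

```text
disc (array([0.59444378, 0.19081993]), array([-0.2634523 ,  0.25825773, -0.00285434, -0.01053496]))
ring (array([0.59447656, 0.19139013]), array([-0.57972233,  0.56815782, -0.31977309,  0.27018547]))
hubtop [0.5941 0.1917 0.18  ]
mark [ 0.5909 -0.0106  0.008 ]
knobtop [0.623  0.2451 0.213 ]
h1 [0.5192 0.1672 0.04  ]
h2 [0.4514 0.1281 0.04  ]
barmid [0.4786 0.1449 0.074 ]
s1 [ 0.547  -0.2245  0.018 ]
s2 [ 0.5063 -0.2915  0.018 ]
c1 [ 0.641  -0.1891  0.018 ]
c2 [ 0.5196 -0.3924  0.018 ]
c3 [ 0.4108 -0.3277  0.018 ]
c4 [ 0.5329 -0.1243  0.018 ]
tin [ 0.7473 -0.1099  0.12  ]
s1 [ 0.5094 -0.2938  0.018 ]
s2 [ 0.549  -0.2271  0.018 ]
hub [0.5988 0.19   0.18  ]
mark [ 0.5974 -0.0085  0.008 ]
tin [ 0.7529 -0.1098  0.12  ]
knob [0.5986 0.2496 0.213 ]
```

```bash
cat >> h.py <<'E'
from scipy.spatial.transform import Rotation as Ro, Slerp
import json
def plan(p,R,n,grip,start=None):
    """rows (tool frame shares) for a straight path to p,R in n rows"""
    if start is None:
        s=manip.get_state();start=(s['tcp_pos'],s['tool_rot'])
    p0,R0=start;sl=Slerp([0,1],Ro.from_matrix([R0,R]));P,Q=np.array(p0),R0
    rows=[]
    for i in range(1,n+1):
        t=i/n;a=Q.T@(p0+(np.array(p)-p0)*t-P)/.03
        b=Ro.from_matrix(Q.T@sl(t).as_matrix()).as_rotvec()/.1
        r=np.round(np.r_[a,b],2);rows.append([float(v)+0. for v in r]+[grip])
        P=P+Q@r[:3]*.03;Q=Q@Ro.from_rotvec(r[3:]*.1).as_matrix()
    for k in range(0,n,12):print(json.dumps(rows[k:k+12]).replace(' ',''))
    print('end',P.round(4),'max',np.abs(np.array(rows)[:,:6]).max(0));return P,Q
def Rtool(ay,tilt=0,):
    """fingers down, tool y at heading ay deg, tilted so that z leans towards heading ay+90 by tilt deg"""
    a=np.deg2rad(ay);y=np.array([np.cos(a),np.sin(a),0]);l=np.array([-y[1],y[0],0]);t=np.deg2rad(tilt)
    z=np.sin(t)*l+np.array([0,0,-np.cos(t)]);return np.c_[np.cross(y,z),y,z]
E
python3 - <<'E'
from h import *
C=cam('top');f=lambda x,y:(190+(x+.5)/4-.5,110+(y+.5)/4-.5)
ax=np.array([.5945,.191])
for u in [(135,180),(468,314),(232,410),(375,88)]:
    v=p2w('top',f(*u),.173,C)[:2]-ax;print(np.degrees(np.arctan2(v[1],v[0])),np.hypot(*v))
for a in (65,68,71):
    k=[ax[0]+.055*np.cos(np.radians(a)),ax[1]+.055*np.sin(np.radians(a))]
    print(a,k,[(4*(w2p('top',[*k,z],C)[0]-[190,110])).round() for z in(.213,.151)],[w2p('scene',[*k,z])[0].round() for z in(.213,.151)])
k=np.array([.5945+.055*np.cos(np.radians(68)),.191+.055*np.sin(np.radians(68))])
P,Q=plan([*k,.262],Rtool(-22),24,1)
plan([*k,.188],Rtool(-22),6,1,(P,Q))
E
```

```text
69.66255725217319 0.11703460880256573
-111.99021551251654 0.11556646830728129
159.60569899487217 0.11587254527887651
-22.563117938904842 0.11469671738986666
65 [np.float64(0.6177440043957385), np.float64(0.24084692828701576)] [array([218., 189.]), array([228., 215.])] [array([337., 225.]), array([335., 237.])]
68 [np.float64(0.6151033626378752), np.float64(0.2419951120011733)] [array([216., 193.]), array([226., 219.])] [array([337., 224.]), array([335., 236.])]
71 [np.float64(0.6124062484951437), np.float64(0.2430035216579624)] [array([214., 197.]), array([224., 223.])] [array([337., 223.]), array([335., 236.])]
[[-0.74,-0.33,-0.03,0.0,0.0,0.71,1],[-0.77,-0.27,-0.03,0.0,0.0,0.71,1],[-0.78,-0.22,-0.04,0.0,0.0,0.71,1],[-0.8,-0.17,-0.03,0.0,0.0,0.71,1],[-0.8,-0.1,-0.03,0.0,0.0,0.71,1],[-0.81,-0.05,-0.03,0.0,0.0,0.7,1],[-0.81,0.0,-0.03,0.0,0.0,0.71,1],[-0.81,0.07,-0.04,0.0,0.0,0.71,1],[-0.81,0.12,-0.03,0.0,0.01,0.71,1],[-0.79,0.18,-0.03,0.0,0.0,0.71,1],[-0.78,0.24,-0.03,0.0,0.0,0.71,1],[-0.76,0.28,-0.04,0.0,0.0,0.71,1]]
[[-0.73,0.35,-0.03,-0.01,0.0,0.71,1],[-0.71,0.39,-0.03,0.0,0.0,0.71,1],[-0.69,0.44,-0.03,0.0,0.0,0.71,1],[-0.64,0.49,-0.04,0.0,0.0,0.71,1],[-0.61,0.54,-0.03,0.0,0.0,0.71,1],[-0.58,0.58,-0.03,0.0,0.0,0.7,1],[-0.53,0.61,-0.03,0.0,0.0,0.71,1],[-0.48,0.65,-0.04,0.0,0.0,0.71,1],[-0.44,0.69,-0.03,0.0,0.0,0.71,1],[-0.39,0.71,-0.03,0.0,0.0,0.71,1],[-0.33,0.74,-0.03,0.0,0.0,0.71,1],[-0.29,0.76,-0.04,0.0,0.0,0.71,1]]
end [0.615  0.2419 0.2621] max [0.81 0.76 0.04 0.01 0.01 0.71]
[[0.0,0.0,0.41,0.0,0.0,0.0,1],[0.0,0.0,0.41,0.0,0.0,0.0,1],[0.0,0.0,0.42,0.0,0.0,0.0,1],[0.0,0.0,0.41,0.0,0.0,0.0,1],[0.0,0.0,0.41,0.0,0.0,0.0,1],[0.01,0.0,0.41,0.0,0.0,0.0,1]]
end [0.6151 0.2422 0.188 ] max [0.01 0.   0.42 0.   0.   0.  ]
```

Emit:
play_rows([
  [-0.74, -0.33, -0.03, 0, 0, 0.71, 1],
  [-0.77, -0.27, -0.03, 0, 0, 0.71, 1],
  [-0.78, -0.22, -0.04, 0, 0, 0.71, 1],
  [-0.8, -0.17, -0.03, 0, 0, 0.71, 1],
  [-0.8, -0.1, -0.03, 0, 0, 0.71, 1],
  [-0.81, -0.05, -0.03, 0, 0, 0.7, 1],
  [-0.81, 0, -0.03, 0, 0, 0.71, 1],
  [-0.81, 0.07, -0.04, 0, 0, 0.71, 1],
  [-0.81, 0.12, -0.03, 0, 0.01, 0.71, 1],
  [-0.79, 0.18, -0.03, 0, 0, 0.71, 1],
  [-0.78, 0.24, -0.03, 0, 0, 0.71, 1],
  [-0.76, 0.28, -0.04, 0, 0, 0.71, 1],
])

```text
time_s: 1.1
tcp_pos: [0.3864, 0.4226, 0.2506]
tool_rot: [[-0.447, 0.894, -0.001], [0.894, 0.447, 0.0], [0.001, -0.001, -1.0]]
force: [-0.3, 0.4, 0.9]
grip_width: 0.0856
grasp_force: 0.0
```

Emit:
play_rows([
  [-0.73, 0.35, -0.03, -0.01, 0, 0.71, 1],
  [-0.71, 0.39, -0.03, 0, 0, 0.71, 1],
  [-0.69, 0.44, -0.03, 0, 0, 0.71, 1],
  [-0.64, 0.49, -0.04, 0, 0, 0.71, 1],
  [-0.61, 0.54, -0.03, 0, 0, 0.71, 1],
  [-0.58, 0.58, -0.03, 0, 0, 0.7, 1],
  [-0.53, 0.61, -0.03, 0, 0, 0.71, 1],
  [-0.48, 0.65, -0.04, 0, 0, 0.71, 1],
  [-0.44, 0.69, -0.03, 0, 0, 0.71, 1],
  [-0.39, 0.71, -0.03, 0, 0, 0.71, 1],
  [-0.33, 0.74, -0.03, 0, 0, 0.71, 1],
  [-0.29, 0.76, -0.04, 0, 0, 0.71, 1],
])

```text
time_s: 2.1
tcp_pos: [0.6157, 0.2414, 0.262]
tool_rot: [[0.378, 0.926, -0.001], [0.926, -0.378, 0.001], [0.001, -0.001, -1.0]]
force: [-0.1, 0.7, -0.0]
grip_width: 0.0853
grasp_force: 0.0
```

```bash
python3 - <<'E'
from h import *
im=imaging.read_camera('wrist');cv2.imwrite('pics/w1.png',im)
s=manip.get_state();print(s['tcp_pos'],s['qpos'],s['tool_rot'])
for z in(.213,.151):
  for k in ([.615,.242,z],[.617,.2425,z]):print(w2p('wrist',k))
E
```

```text
[0.61905244 0.23874638 0.26236311] [ 2.00846768e+01  2.61144306e+01  8.71406766e+01 -5.55178368e-02
  6.66216859e+01  4.26654301e+01] [[ 3.83630087e-01  9.23483920e-01  2.32518658e-03]
 [ 9.23486498e-01 -3.83630914e-01 -9.68203898e-05]
 [ 8.02601382e-04  2.18442163e-03 -9.99997292e-01]]
[[268.24060687 233.35590001]]
[[270.76387478 231.59848579]]
[[270.08666946 205.59559294]]
[[272.03294744 204.20162066]]
```

View pics/w1.png

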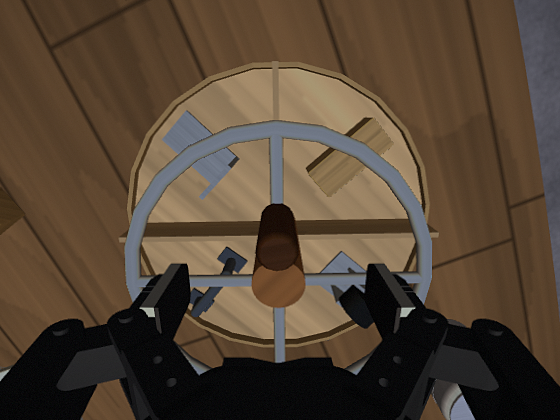

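The wrist view shows the knob between the fingers, its top centre at about (279,250) and base at about (279,212), with the spoke running straight up the picture.

```bash
python3 - <<'E'
from h import *
s=manip.get_state();print(s['tcp_pos'])
for uv,z in (((279,250),.213),((279,213),.153),((278,130),.173),((279,286),.18)):
    P=p2w('wrist',uv,z);print(P,P[:2]-[.5945,.191])
k=p2w('wrist',(279,250),.213)
E
```

```text
[0.61905244 0.23874638 0.26236311]
[0.61691534 0.22828921 0.213     ] [0.02241534 0.03728921]
[0.61967287 0.23361073 0.153     ] [0.02517287 0.04261073]
[0.645396   0.29797868 0.173     ] [0.050896   0.10697868]
[0.59884044 0.183941   0.18      ] [ 0.00434044 -0.007059  ]
```

Emit:
play_rows([
  [0, 0, 0.35, 0, 0, 0, 1],
  [0, 0, 0.4, 0, 0, 0, 1],
  [0, 0, 0.42, 0, 0, 0, 1],
  [0, 0, 0.42, 0, 0, 0, 1],
  [0, 0, 0.42, 0, 0, 0, 1],
  [0, 0, 0.36, 0, 0, 0, 1],
  [0, 0, 0.1, 0, 0, 0, 1],
  [0, 0, 0, 0, 0, 0, 1],
])

```text
time_s: 2.82
tcp_pos: [0.6142, 0.2424, 0.1868]
tool_rot: [[0.374, 0.927, -0.002], [0.927, -0.374, 0.0], [-0.001, -0.002, -1.0]]
force: [0.2, 0.7, -0.7]
grip_width: 0.0852
grasp_force: 0.0
```

```bash
python3 - <<'E'
from h import *
s=manip.get_state();print(s['tcp_pos'],s['force'],s['tool_rot'].round(3))
E
```

```text
[0.61423235 0.24244334 0.18676145] [ 0.18168391  0.74197761 -0.68717789] [[ 0.374  0.927 -0.002]
 [ 0.927 -0.374  0.   ]
 [-0.001 -0.002 -1.   ]]
```

Emit:
play_rows([
  [-0.07, 0, 0, 0, 0, 0, -1],
  [0, 0, 0, 0, 0, 0, -1],
  [0, 0, 0, 0, 0, 0, -1],
  [0, 0, 0, 0, 0, 0, -1],
  [0, 0, 0, 0, 0, 0, -1],
  [0, 0, 0, 0, 0, 0, -1],
], force=30)

```text
time_s: 3.32
tcp_pos: [0.6148, 0.2404, 0.1891]
tool_rot: [[0.375, 0.927, 0.002], [0.927, -0.375, 0.001], [0.002, 0.001, -1.0]]
force: [0.2, -0.6, 2.6]
grip_width: 0.0251
grasp_force: 29.5
```

```bash
python3 - <<'E'
from h import *
s=manip.get_state();print(s['tcp_pos'],s['force'],s['grip_width'],s['grasp_force'])
ax=np.array([.595,.191]);p=s['tcp_pos'];R=s['tool_rot'];v=p[:2]-ax;print(np.hypot(*v),np.degrees(np.arctan2(v[1],v[0])))
tot=np.radians(67.5);n=24;
# constant tool-frame row for a rotation about the axis
d=tot/n;c,s_=np.cos(d),np.sin(d);w=np.array([c*v[0]-s_*v[1],s_*v[0]+c*v[1]])-v
print('row',R.T@[*w,0]/.03,'turn',-d/.1)
E
```

```text
[0.61479427 0.24042165 0.18911236] [ 0.20951173 -0.55563479  2.62597762] 0.025117350641116365 29.531531631946564
0.053238264110883324 68.17299972366696
row [-2.39766387e-03 -8.70691119e-02 -8.54936155e-05] turn -0.4908738521234052
```

Emit:
play_rows([
  [0, -0.045, 0, 0, 0, -0.25, -1],
  [0, -0.088, 0, 0, 0, -0.49, -1],
  [-0.002, -0.088, 0, 0, 0, -0.49, -1],
  [-0.002, -0.088, 0, 0, 0, -0.49, -1],
  [-0.002, -0.088, 0, 0, 0, -0.49, -1],
  [-0.002, -0.088, 0, 0, 0, -0.49, -1],
  [-0.002, -0.088, 0, 0, 0, -0.49, -1],
  [-0.002, -0.088, 0, 0, 0, -0.49, -1],
  [-0.002, -0.088, 0, 0, 0, -0.49, -1],
  [-0.002, -0.088, 0, 0, 0, -0.49, -1],
  [-0.002, -0.088, 0, 0, 0, -0.49, -1],
  [-0.002, -0.088, 0, 0, 0, -0.49, -1],
])

```text
time_s: 4.32
tcp_pos: [0.5848, 0.2431, 0.1891]
tool_rot: [[-0.182, 0.983, 0.001], [0.983, 0.182, 0.001], [0.0, 0.001, -1.0]]
force: [0.3, -4.7, 5.2]
grip_width: 0.0252
grasp_force: 29.9
```

Emit:
play_rows([
  [-0.002, -0.088, 0, 0, 0, -0.49, -1],
  [-0.002, -0.088, 0, 0, 0, -0.49, -1],
  [-0.002, -0.088, 0, 0, 0, -0.49, -1],
  [-0.002, -0.088, 0, 0, 0, -0.49, -1],
  [-0.002, -0.088, 0, 0, 0, -0.49, -1],
  [-0.002, -0.088, 0, 0, 0, -0.49, -1],
  [-0.002, -0.088, 0, 0, 0, -0.49, -1],
  [-0.002, -0.088, 0, 0, 0, -0.49, -1],
  [-0.002, -0.088, 0, 0, 0, -0.49, -1],
  [-0.002, -0.088, 0, 0, 0, -0.49, -1],
  [-0.002, -0.088, 0, 0, 0, -0.49, -1],
  [0, -0.06, 0, 0, 0, -0.34, -1],
])

```text
time_s: 5.32
tcp_pos: [0.5576, 0.229, 0.1891]
tool_rot: [[-0.686, 0.727, 0.001], [0.727, 0.686, 0.0], [-0.001, 0.001, -1.0]]
force: [2.3, -5.2, 4.5]
grip_width: 0.0254
grasp_force: 29.9
```

Emit:
play_rows([
  [0, -0.02, 0, 0, 0, -0.12, -1],
  [0, 0, 0, 0, 0, 0, -1],
  [0, 0, 0, 0, 0, 0, -1],
  [0, 0, 0, 0, 0, 0, -1],
  [0, 0, 0, 0, 0, 0, -1],
])

```text
time_s: 5.73
tcp_pos: [0.5572, 0.2286, 0.1891]
tool_rot: [[-0.693, 0.721, 0.001], [0.721, 0.693, -0.0], [-0.001, 0.001, -1.0]]
force: [0.4, -7.2, 5.8]
grip_width: 0.0253
grasp_force: 30.0
```

```bash
python3 - <<'E'
from h import *
im=imaging.read_camera('top');cv2.imwrite('pics/t2.png',cv2.resize(im[110:260,190:350],None,fx=4,fy=4,interpolation=cv2.INTER_CUBIC)[:600])
s=manip.get_state();print(s['tcp_pos'],s['force'],s['tool_rot'].round(3),s['qpos'])
E
```

```text
[0.55721147 0.2286097  0.18907515] [-0.21594647 -6.69261488  5.40360678] [[-0.693  0.721  0.001]
 [ 0.721  0.693 -0.   ]
 [-0.001  0.001 -1.   ]] [ 2.11879819e+01  2.57947318e+01  9.85117935e+01 -3.24015405e-02
  5.56397899e+01 -2.26780068e+01]
```

View pics/t2.png

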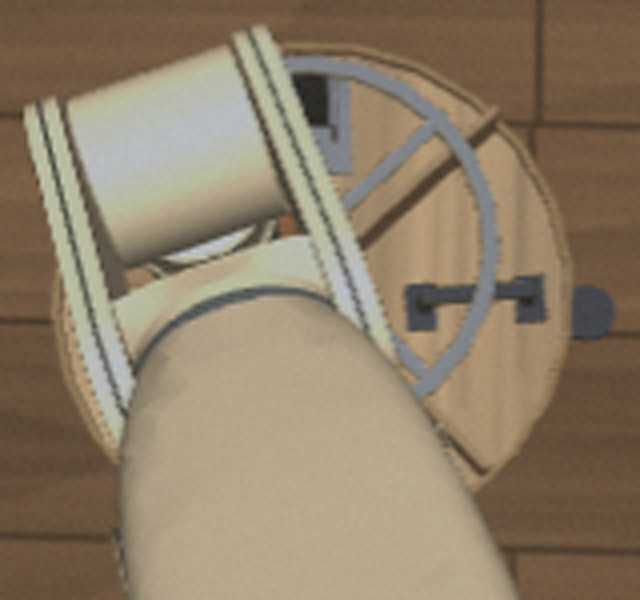

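The handle now lies at crop feet (422,307) and (530,298), in line with the tongue end at (592,312), and the carousel is at rest.

Emit:
play_rows([
  [0, 0, 0, 0, 0, 0, -0.2],
  [0, 0, 0, 0, 0, 0, 0],
  [0, 0, 0, 0, 0, 0, 0],
  [0, 0, -0.1, 0, 0, 0, 0],
  [0, 0, -0.5, 0, 0, 0, 0],
  [0, 0, -0.7, 0, 0, 0, 0],
  [0, 0, -0.7, 0, 0, 0, 0],
  [0, 0, -0.7, 0, 0, 0, 0],
  [0, 0, -0.3, 0, 0, 0, 0],
])

```text
time_s: 6.53
tcp_pos: [0.5579, 0.2302, 0.2814]
tool_rot: [[-0.693, 0.721, 0.004], [0.721, 0.693, 0.003], [-0.001, 0.005, -1.0]]
force: [0.3, 0.5, 0.6]
grip_width: 0.0429
grasp_force: 0.0
```

```bash
python3 - <<'E'
from h import *
C=cam('top');f=lambda x,y:(190+(x+.5)/4-.5,110+(y+.5)/4-.5)
a=p2w('top',f(422,307),.040,C);b=p2w('top',f(530,298),.040,C);m=p2w('top',f(475,293),.0755,C)
h=np.degrees(np.arctan2(*(a-b)[[1,0]]));c=(a+b)/2
print(a,b,np.hypot(*(a-b)[:2]),'mid',c,'barmid',m,'heading',h)
s=manip.get_state();print(s['tcp_pos'],s['grip_width'])
E
```

```text
[0.58459899 0.11309096 0.04      ] [0.59295185 0.03655621 0.04      ] 0.07698921491356452 mid [0.58877542 0.07482358 0.04      ] barmid [0.58747718 0.07672915 0.0755    ] heading 96.2285001058726
[0.55790119 0.23017166 0.28138553] 0.04290031693399514
```

```bash
python3 - <<'E'
from h import *
R=Rtool(6.2,38);print(R.round(3))
st=plan([.597,-.03,.26],R,17,.2)
st=plan([.596,.004,.157],R,7,.2,st)
E
```

```text
[[-0.085  0.994 -0.066]
 [ 0.783  0.108  0.612]
 [ 0.616  0.    -0.788]]
[[-0.42,-0.3,0.04,-0.13,0.38,0.37,0.2],[-0.43,-0.28,0.02,-0.12,0.37,0.38,0.2],[-0.45,-0.27,0.0,-0.13,0.38,0.37,0.2],[-0.45,-0.25,-0.02,-0.12,0.37,0.37,0.2],[-0.46,-0.23,-0.04,-0.13,0.38,0.38,0.2],[-0.47,-0.21,-0.05,-0.12,0.37,0.37,0.2],[-0.47,-0.2,-0.08,-0.13,0.38,0.37,0.2],[-0.48,-0.18,-0.1,-0.12,0.37,0.37,0.2],[-0.47,-0.16,-0.12,-0.13,0.38,0.38,0.2],[-0.48,-0.13,-0.14,-0.12,0.37,0.37,0.2],[-0.48,-0.12,-0.16,-0.13,0.38,0.37,0.2],[-0.48,-0.1,-0.18,-0.13,0.37,0.38,0.2]]
[[-0.47,-0.08,-0.2,-0.12,0.38,0.37,0.2],[-0.47,-0.06,-0.21,-0.13,0.37,0.37,0.2],[-0.46,-0.04,-0.24,-0.12,0.38,0.38,0.2],[-0.45,-0.02,-0.25,-0.13,0.37,0.37,0.2],[-0.44,0.0,-0.26,-0.12,0.38,0.37,0.2]]
end [ 0.5969 -0.0299  0.2599] max [0.48 0.3  0.26 0.13 0.38 0.38]
[[-0.17,0.01,0.49,0.0,0.0,0.0,0.2],[-0.18,0.02,0.48,0.0,0.0,0.0,0.2],[-0.17,0.01,0.49,0.0,0.0,0.0,0.2],[-0.18,0.01,0.48,0.0,0.0,0.0,0.2],[-0.17,0.02,0.49,0.0,0.0,0.0,0.2],[-0.18,0.01,0.48,0.0,0.0,0.0,0.2],[-0.17,0.01,0.49,0.0,0.0,0.0,0.2]]
end [0.5959 0.0042 0.157 ] max [0.18 0.02 0.49 0.   0.   0.  ]
```

Emit:
play_rows([
  [-0.42, -0.3, 0.04, -0.13, 0.38, 0.37, 0.2],
  [-0.43, -0.28, 0.02, -0.12, 0.37, 0.38, 0.2],
  [-0.45, -0.27, 0, -0.13, 0.38, 0.37, 0.2],
  [-0.45, -0.25, -0.02, -0.12, 0.37, 0.37, 0.2],
  [-0.46, -0.23, -0.04, -0.13, 0.38, 0.38, 0.2],
  [-0.47, -0.21, -0.05, -0.12, 0.37, 0.37, 0.2],
  [-0.47, -0.2, -0.08, -0.13, 0.38, 0.37, 0.2],
  [-0.48, -0.18, -0.1, -0.12, 0.37, 0.37, 0.2],
  [-0.47, -0.16, -0.12, -0.13, 0.38, 0.38, 0.2],
  [-0.48, -0.13, -0.14, -0.12, 0.37, 0.37, 0.2],
  [-0.48, -0.12, -0.16, -0.13, 0.38, 0.37, 0.2],
  [-0.48, -0.1, -0.18, -0.13, 0.37, 0.38, 0.2],
])

```text
time_s: 7.53
tcp_pos: [0.5843, 0.0451, 0.2629]
tool_rot: [[-0.279, 0.956, -0.096], [0.846, 0.292, 0.446], [0.454, 0.043, -0.89]]
force: [0.3, 0.2, -0.3]
grip_width: 0.0512
grasp_force: 0.0
```

Emit:
play_rows([
  [-0.47, -0.08, -0.2, -0.12, 0.38, 0.37, 0.2],
  [-0.47, -0.06, -0.21, -0.13, 0.37, 0.37, 0.2],
  [-0.46, -0.04, -0.24, -0.12, 0.38, 0.38, 0.2],
  [-0.45, -0.02, -0.25, -0.13, 0.37, 0.37, 0.2],
  [-0.44, 0, -0.26, -0.12, 0.38, 0.37, 0.2],
  [-0.17, 0.01, 0.49, 0, 0, 0, 0.2],
  [-0.18, 0.02, 0.48, 0, 0, 0, 0.2],
  [-0.17, 0.01, 0.49, 0, 0, 0, 0.2],
  [-0.18, 0.01, 0.48, 0, 0, 0, 0.2],
  [-0.17, 0.02, 0.49, 0, 0, 0, 0.2],
  [-0.17, 0.01, 0.3, 0, 0, 0, 0.2],
  [0, 0, 0, 0, 0, 0, 0.2],
])

```text
time_s: 8.53
tcp_pos: [0.5934, -0.004, 0.1709]
tool_rot: [[-0.081, 0.994, -0.073], [0.784, 0.109, 0.612], [0.616, -0.008, -0.788]]
force: [-0.6, 0.8, 0.1]
grip_width: 0.051
grasp_force: 0.0
```

```bash
python3 - <<'E'
from h import *
s=manip.get_state();im=imaging.read_camera('wrist');cv2.imwrite('pics/w2.png',im)
print(s['tcp_pos'],s['tool_rot'].round(3),s['qpos'].round(1))
h=np.radians(96.2);l=np.array([np.cos(h),np.sin(h)]);c=np.array([.5885,.0755])
print(w2p('wrist',[[*(c+l*t),z] for t,z in((-.039,.04),(.039,.04),(-.034,.069),(.034,.069),(0,.069))]).round())
print(w2p('wrist',[[.595,.191-.122,.173],[.589,.191-.185,.046]]).round())
E
```

```text
[ 0.59344376 -0.00403844  0.17088768] [[-0.081  0.994 -0.073]
 [ 0.784  0.109  0.612]
 [ 0.616 -0.008 -0.788]] [-17.7  34.9  95.5  36.2  71.6 -42.3]
[[281. 250.]
 [280. 177.]
 [281. 237.]
 [280. 168.]
 [280. 201.]]
[[291. 146.]
 [273. 282.]]
```

View pics/w2.png

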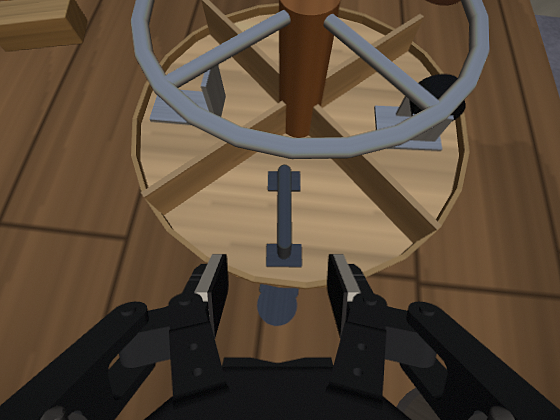

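The wrist view shows the handle between the fingers, outer foot at (284,255) and inner foot at (284,180), 3–5 px from the prediction. I'll shift the target about 2–3 mm and go in.

```bash
python3 - <<'E'
from h import *
plan([.5897,.0763,.060],Rtool(6.2,38),9,.2)
E
```

```text
[[-0.02,0.02,0.51,-0.01,0.0,0.0,0.2],[-0.02,0.02,0.51,0.0,0.0,-0.01,0.2],[-0.02,0.01,0.51,-0.01,0.0,0.0,0.2],[-0.02,0.02,0.52,0.0,0.0,-0.01,0.2],[-0.02,0.02,0.51,-0.01,0.0,0.0,0.2],[-0.02,0.02,0.51,0.0,0.0,0.0,0.2],[-0.02,0.01,0.51,-0.01,0.0,-0.01,0.2],[-0.02,0.02,0.51,-0.01,0.0,0.0,0.2],[-0.02,0.02,0.51,0.0,0.0,-0.01,0.2]]
end [0.5898 0.0763 0.0601] max [0.02 0.02 0.52 0.01 0.   0.01]
```

Emit:
play_rows([
  [-0.02, 0.02, 0.51, -0.01, 0, 0, 0.2],
  [-0.02, 0.02, 0.51, 0, 0, -0.01, 0.2],
  [-0.02, 0.02, 0.51, -0.01, 0, 0, 0.2],
  [-0.02, 0.02, 0.51, 0, 0, -0.01, 0.2],
  [-0.02, 0.02, 0.51, -0.01, 0, 0, 0.2],
  [-0.02, 0.02, 0.51, 0, 0, 0, 0.2],
  [-0.02, 0.02, 0.5, -0.01, 0, 0, 0.2],
  [-0.02, 0.02, 0.4, 0, 0, 0, 0.2],
  [-0.02, 0.02, 0.3, 0, 0, 0, 0.2],
  [-0.02, 0.01, 0.2, 0, 0, 0, 0.2],
  [0, 0, 0, 0, 0, 0, 0.2],
  [0, 0, 0, 0, 0, 0, 0.2],
])

```text
time_s: 9.58
tcp_pos: [0.5921, 0.0729, 0.064]
tool_rot: [[-0.085, 0.994, -0.066], [0.784, 0.107, 0.611], [0.615, 0.0, -0.789]]
force: [0.3, 0.4, 0.5]
grip_width: 0.0512
grasp_force: 0.0
```

```bash
python3 - <<'E'
from h import *
s=manip.get_state();im=imaging.read_camera('wrist');cv2.imwrite('pics/w3.png',im)
print(s['tcp_pos'],s['force'],s['tool_rot'].round(3))
plan([.5897,.0763,.060],Rtool(6.2,38),2,.2)
E
```

```text
[0.59213767 0.07293271 0.06404227] [0.27148256 0.35528821 0.52838894] [[-0.085  0.994 -0.066]
 [ 0.784  0.107  0.611]
 [ 0.615  0.    -0.789]]
[[0.01,-0.04,0.1,0.01,0.01,0.0,0.2],[0.0,-0.04,0.1,0.01,0.0,0.0,0.2]]
end [0.5896 0.0763 0.0599] max [0.01 0.04 0.1  0.01 0.01 0.  ]
```

View pics/w3.png

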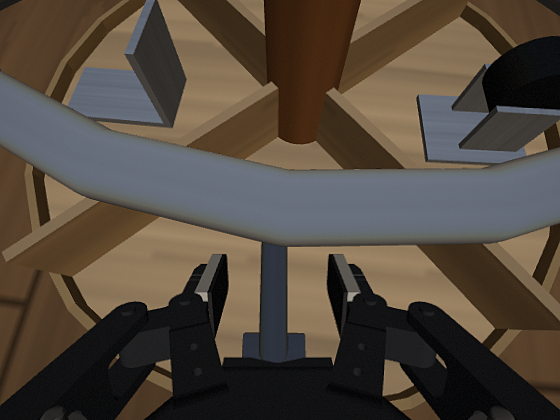

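The bar (x≈273) lies between the pads (215 to 345), about 2 mm left of their middle; a small correction, then close.

Emit:
play_rows([
  [0, -0.04, 0.1, 0, 0, 0, 0.2],
  [0, -0.04, 0.1, 0, 0, 0, 0.2],
  [0, 0, 0, 0, 0, 0, -0.3],
  [0, 0, 0, 0, 0, 0, -1],
  [0, 0, 0, 0, 0, 0, -1],
  [0, 0, 0, 0, 0, 0, -1],
  [0, 0, 0, 0, 0, 0, -1],
  [0, 0, 0, 0, 0, 0, -1],
], force=70)

```text
time_s: 10.3
tcp_pos: [0.5895, 0.0762, 0.0596]
tool_rot: [[-0.085, 0.994, -0.065], [0.784, 0.107, 0.611], [0.615, 0.001, -0.789]]
force: [-0.1, -1.0, 1.6]
grip_width: 0.0107
grasp_force: 68.1
```

```bash
python3 - <<'E'
from h import *
s=manip.get_state();p=s['tcp_pos'];R=Rtool(6.2,38);R=s['tool_rot']
print(p,s['force'],s['grip_width'],s['grasp_force'])
st=plan([p[0],p[1]-.001,p[2]+.016],R,5,-1)
st=plan([p[0]+.002,p[1]-.12,p[2]+.045],R,7,-1,st)
E
```

```text
[0.5895181  0.07615348 0.05962933] [-0.06775589 -0.96033122  1.55651646] 0.010666581311408994 68.10685873031616
[[0.06,0.0,-0.09,0.0,0.0,0.0,-1],[0.06,0.0,-0.09,0.0,0.0,0.0,-1],[0.06,0.0,-0.08,0.0,0.0,0.0,-1],[0.06,0.0,-0.09,0.0,0.0,0.0,-1],[0.06,0.0,-0.09,0.0,0.0,0.0,-1]]
end [0.5896 0.0751 0.0756] max [0.06 0.   0.09 0.   0.   0.  ]
[[-0.36,-0.05,-0.46,0.0,0.0,0.0,-1],[-0.36,-0.05,-0.45,0.0,0.0,0.0,-1],[-0.36,-0.05,-0.46,0.0,0.0,0.0,-1],[-0.36,-0.06,-0.45,0.0,0.0,0.0,-1],[-0.36,-0.05,-0.46,0.0,0.0,0.0,-1],[-0.36,-0.05,-0.46,0.0,0.0,0.0,-1],[-0.36,-0.05,-0.45,0.0,0.0,0.0,-1]]
end [ 0.5915 -0.0438  0.1046] max [0.36 0.06 0.46 0.   0.   0.  ]
```

Emit:
play_rows([
  [0.06, 0, -0.09, 0, 0, 0, -1],
  [0.06, 0, -0.09, 0, 0, 0, -1],
  [0.06, 0, -0.09, 0, 0, 0, -1],
  [0.06, 0, -0.09, 0, 0, 0, -1],
  [0.06, 0, -0.09, 0, 0, 0, -1],
  [0, 0, 0, 0, 0, 0, -1],
  [0, 0, 0, 0, 0, 0, -1],
])

```text
time_s: 10.88
tcp_pos: [0.5896, 0.075, 0.0759]
tool_rot: [[-0.085, 0.994, -0.065], [0.784, 0.107, 0.611], [0.615, 0.001, -0.789]]
force: [-0.6, -0.3, -0.3]
grip_width: 0.0112
grasp_force: 68.2
```

```bash
python3 - <<'E'
from h import *
s=manip.get_state();im=imaging.read_camera('top')
a=cv2.resize(im[150:230,240:360],None,fx=5,fy=5,interpolation=cv2.INTER_CUBIC)[:400]
b=imaging.read_camera('scene');b=cv2.resize(b[200:310,230:380],None,fx=4,fy=4,interpolation=cv2.INTER_CUBIC)
w=cv2.resize(imaging.read_camera('wrist'),(560,420))
im=np.zeros((600,800,3),np.uint8);im[:320,:480]=cv2.resize(a,(480,320));im[:308,480:]=cv2.resize(b,(420,308))[:,:320]
im[320:,:373]=cv2.resize(w,(373,280));cv2.imwrite('pics/m4.png',im)
print(s['tcp_pos'],s['force'],s['grip_width'],s['grasp_force'])
E
```

```text
[0.58955359 0.07501559 0.0758969 ] [-0.58053723 -0.28556554 -0.26603598] 0.011200845416233186 68.15494894981384
```

View pics/m4.png

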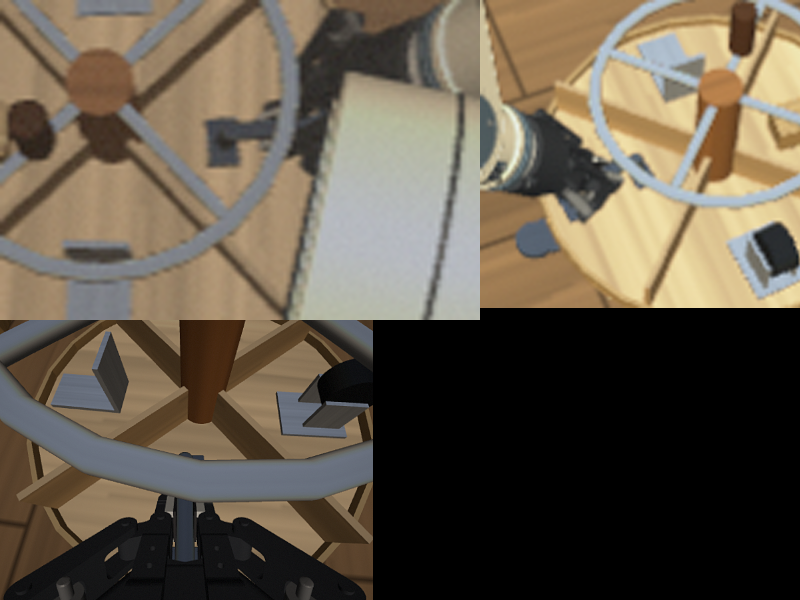

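The handle is held in the gripper, clear of the floor, with the other parts undisturbed. Next I draw it outward.

Emit:
play_rows([
  [-0.07, -0.02, -0.15, 0, 0, 0, -1],
  [-0.2, -0.04, -0.28, 0, 0, 0, -1],
  [-0.3, -0.05, -0.42, 0, 0, 0, -1],
  [-0.36, -0.05, -0.46, 0, 0, 0, -1],
  [-0.36, -0.05, -0.46, 0, 0, 0, -1],
  [-0.36, -0.05, -0.46, 0, 0, 0, -1],
  [-0.36, -0.05, -0.46, 0, 0, 0, -1],
  [-0.36, -0.05, -0.46, 0, 0, 0, -1],
  [-0.36, -0.05, -0.46, 0, 0, 0, -1],
  [-0.2, 0, -0.3, 0, 0, 0, -1],
  [0, 0, 0, 0, 0, 0, -1],
])

```text
time_s: 11.95
tcp_pos: [0.5933, -0.0699, 0.1149]
tool_rot: [[-0.084, 0.995, -0.062], [0.785, 0.104, 0.61], [0.614, 0.003, -0.79]]
force: [-0.3, 0.3, -1.6]
grip_width: 0.0111
grasp_force: 68.2
```

```bash
python3 - <<'E'
from h import *
s=manip.get_state();p=s['tcp_pos'];R=s['tool_rot'];print(p,s['force'],s['grip_width'],s['grasp_force'],s['qpos'].round(1))
# board heading 58.7 -> turn handle by 58.7-96.2
d=-37.5;Rn=Ro.from_euler('z',d,degrees=True).as_matrix()@R
h0=np.array([.5895,.0755,.060]) # TCP at grasp ; handle middle at (.590,.073): tcp minus middle in world
off=Ro.from_euler('z',d,degrees=True).as_matrix()@(np.array([.5895,.0762,.0596])-[.5905,.0725,.035])
mid=np.array([.5277,-.2587,.018]);print('off',off,'place tcp',mid+off)
plan(mid+off+[0,0,.06],Rn,16,-1)
E
```

```text
[ 0.59333999 -0.06985139  0.11490474] [-0.33366219  0.31405827 -1.64836165] 0.011139992441944066 68.1624162197113 [-23.2  40.6  93.6  34.8  70.3 -48.5]
off [0.00145906 0.00354417 0.0246    ] place tcp [ 0.52915906 -0.25515583  0.0426    ]
[[-0.31,-0.17,-0.21,-0.25,0.0,0.32,-1],[-0.31,-0.16,-0.21,-0.25,0.0,0.33,-1],[-0.32,-0.14,-0.21,-0.25,0.0,0.32,-1],[-0.32,-0.13,-0.22,-0.25,0.0,0.32,-1],[-0.33,-0.11,-0.22,-0.26,-0.01,0.32,-1],[-0.33,-0.1,-0.23,-0.25,0.0,0.33,-1],[-0.33,-0.07,-0.22,-0.25,0.0,0.32,-1],[-0.33,-0.07,-0.23,-0.25,0.0,0.32,-1],[-0.34,-0.04,-0.23,-0.25,0.0,0.33,-1],[-0.34,-0.03,-0.23,-0.25,0.0,0.32,-1],[-0.34,-0.01,-0.23,-0.25,0.0,0.32,-1],[-0.33,0.0,-0.23,-0.25,0.0,0.33,-1]]
[[-0.34,0.02,-0.23,-0.25,0.0,0.32,-1],[-0.34,0.04,-0.23,-0.25,-0.01,0.32,-1],[-0.33,0.06,-0.23,-0.25,0.0,0.33,-1],[-0.34,0.07,-0.22,-0.26,0.0,0.32,-1]]
end [ 0.5292 -0.2552  0.1025] max [0.34 0.17 0.23 0.26 0.01 0.33]
```

Emit:
play_rows([
  [-0.31, -0.17, -0.21, -0.25, 0, 0.32, -1],
  [-0.31, -0.16, -0.21, -0.25, 0, 0.33, -1],
  [-0.32, -0.14, -0.21, -0.25, 0, 0.32, -1],
  [-0.32, -0.13, -0.22, -0.25, 0, 0.32, -1],
  [-0.33, -0.11, -0.22, -0.26, -0.01, 0.32, -1],
  [-0.33, -0.1, -0.23, -0.25, 0, 0.33, -1],
  [-0.33, -0.07, -0.22, -0.25, 0, 0.32, -1],
  [-0.33, -0.07, -0.23, -0.25, 0, 0.32, -1],
  [-0.34, -0.04, -0.23, -0.25, 0, 0.33, -1],
  [-0.34, -0.03, -0.23, -0.25, 0, 0.32, -1],
  [-0.34, -0.01, -0.23, -0.25, 0, 0.32, -1],
  [-0.33, 0, -0.23, -0.25, 0, 0.33, -1],
])

```text
time_s: 12.95
tcp_pos: [0.544, -0.2071, 0.1047]
tool_rot: [[0.299, 0.926, 0.232], [0.73, -0.378, 0.569], [0.614, -0.0, -0.789]]
force: [0.3, 0.5, -1.7]
grip_width: 0.0107
grasp_force: 68.2
```

Emit:
play_rows([
  [-0.34, 0.02, -0.23, -0.25, 0, 0.32, -1],
  [-0.34, 0.04, -0.23, -0.25, -0.01, 0.32, -1],
  [-0.33, 0.06, -0.23, -0.25, 0, 0.33, -1],
  [-0.34, 0.07, -0.22, -0.26, 0, 0.32, -1],
  [0, 0, 0, 0, 0, 0, -1],
  [0, 0, 0, 0, 0, 0, -1],
  [0, 0, 0, 0, 0, 0, -1],
])

```text
time_s: 13.53
tcp_pos: [0.5286, -0.2522, 0.1015]
tool_rot: [[0.411, 0.854, 0.32], [0.674, -0.521, 0.524], [0.613, 0.0, -0.79]]
force: [0.7, 0.1, -2.1]
grip_width: 0.0113
grasp_force: 68.2
```

```bash
python3 - <<'E'
from h import *
s=manip.get_state();print(s['tcp_pos'],s['force'],s['grip_width'],s['tool_rot'].round(3),s['qpos'].round(1))
im=imaging.read_camera('top');a=cv2.resize(im[160:260,365:485],None,fx=4,fy=4,interpolation=cv2.INTER_CUBIC)
b=imaging.read_camera('scene');b=cv2.resize(b[240:340,100:220],(320,267),interpolation=cv2.INTER_CUBIC)
w=cv2.resize(imaging.read_camera('wrist'),(320,240))
o=np.zeros((510,800,3),np.uint8);o[:400,:480]=a;o[:267,480:]=b;o[267:507,480:]=w;cv2.imwrite('pics/m5.png',o)
import numpy as np
d=np.radians(58.7);R=s['tool_rot'];l=R[:2,2]/np.hypot(*R[:2,2]);print('heading',np.degrees(np.arctan2(l[1],l[0])))
E
```

```text
[ 0.528614   -0.25222652  0.10153915] [ 0.68108474  0.082394   -2.11894632] 0.011324411729340811 [[ 0.411  0.854  0.32 ]
 [ 0.674 -0.521  0.524]
 [ 0.613  0.    -0.79 ]] [-44.1  37.9 102.6  44.6  58.4 -43.3]
heading 58.61315997484992
```

View pics/m5.png

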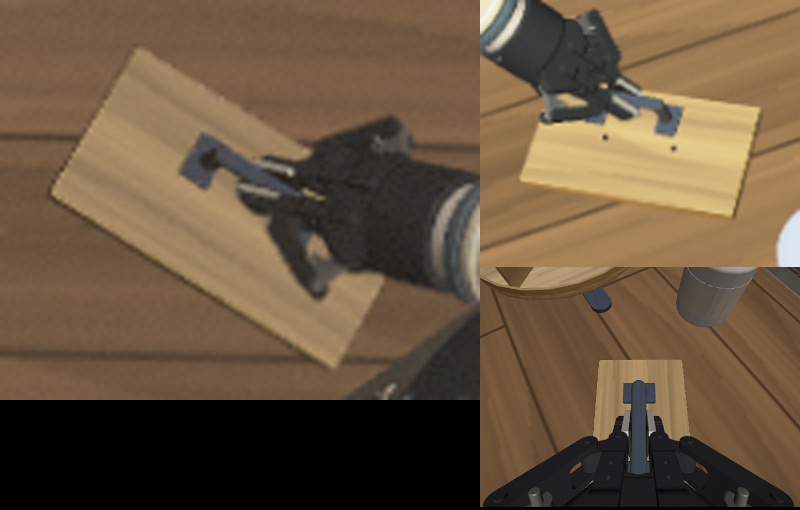

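The top crop shows the handle in line with the board, its far foot centred at about (206,161) and about 60 mm above the board. In the scene view it looks level.

```bash
python3 - <<'E'
from h import *
uv=(365+(206+.5)/4-.5,160+(161+.5)/4-.5)
u=np.array([np.cos(np.radians(58.7)),np.sin(np.radians(58.7))])
s=manip.get_state();z=s['tcp_pos'][2]-.0246+.005
P=p2w('top',uv,z);print('top',z,P,'mid',P[:2]-.039*u)
sv=(100+((668-480)+.5)/2.667-.5,240+(119+.5)/2.667-.5);Q=p2w('scene',sv,z);print('scene',Q,'mid',Q[:2]-.039*u)
for n in('top','scene'):print(n,[w2p(n,[*(np.array([.5275,-.259])+.039*u),z])[0]],uv,sv)
E
```

```text
top 0.0819528592905126 [ 0.54569365 -0.21969501  0.08195286] mid [ 0.5254324 -0.2530189]
scene [ 0.54835792 -0.2212482   0.08195286] mid [ 0.52809667 -0.2545721 ]
top [array([418.25808314, 199.18881659])] (416.125, 199.875) (170.17866516685416, 284.3068991376078)
scene [array([168.59280962, 284.64751034])] (416.125, 199.875) (170.17866516685416, 284.3068991376078)
```

```bash
python3 - <<'E'
from h import *
s=manip.get_state();p=s['tcp_pos'];R=s['tool_rot']
plan(p+[.0005,-.0045,-.053],R,7,-1)
print('down 1.5mm row',R.T@[0,0,-.0015]/.03)
E
```

```text
[[-0.17,0.01,0.19,0.0,0.0,0.0,-1],[-0.17,0.02,0.19,0.0,0.0,0.0,-1],[-0.16,0.01,0.19,0.0,0.0,0.0,-1],[-0.17,0.01,0.19,0.0,0.0,0.0,-1],[-0.17,0.02,0.18,0.0,0.0,0.0,-1],[-0.17,0.01,0.19,0.0,0.0,0.0,-1],[-0.17,0.01,0.19,0.0,0.0,0.0,-1]]
end [ 0.5293 -0.2564  0.0486] max [0.17 0.02 0.19 0.   0.   0.  ]
down 1.5mm row [-3.06675341e-02 -1.55300781e-05  3.94905319e-02]
```

Emit:
play_rows([
  [-0.17, 0.01, 0.19, 0, 0, 0, -1],
  [-0.17, 0.02, 0.19, 0, 0, 0, -1],
  [-0.17, 0.01, 0.19, 0, 0, 0, -1],
  [-0.17, 0.01, 0.19, 0, 0, 0, -1],
  [-0.17, 0.02, 0.18, 0, 0, 0, -1],
  [-0.17, 0.01, 0.19, 0, 0, 0, -1],
  [-0.12, 0.01, 0.13, 0, 0, 0, -1],
  [-0.04, 0, 0.05, 0, 0, 0, -1],
  [0, 0, 0, 0, 0, 0, -1],
  [0, 0, 0, 0, 0, 0, -1],
])

```text
time_s: 14.52
tcp_pos: [0.5289, -0.2571, 0.0487]
tool_rot: [[0.411, 0.854, 0.32], [0.674, -0.521, 0.524], [0.613, 0.0, -0.79]]
force: [-0.2, 0.3, -1.7]
grip_width: 0.011
grasp_force: 68.2
```

Emit:
play_rows([
  [-0.03, 0, 0.04, 0, 0, 0, -1],
  [-0.03, 0, 0.04, 0, 0, 0, -1],
  [0, 0, 0, 0, 0, 0, -1],
])

```text
time_s: 14.77
tcp_pos: [0.529, -0.257, 0.0458]
tool_rot: [[0.411, 0.854, 0.32], [0.675, -0.521, 0.523], [0.613, 0.001, -0.79]]
force: [-1.2, 0.1, -1.0]
grip_width: 0.0109
grasp_force: 68.2
```

Emit:
play_rows([
  [-0.03, 0, 0.04, 0, 0, 0, -1],
  [-0.02, 0, 0.026, 0, 0, 0, -1],
  [0, 0, 0, 0, 0, 0, -1],
  [0, 0, 0, 0, 0, 0, -1],
])

```text
time_s: 15.1
tcp_pos: [0.5289, -0.2569, 0.0432]
tool_rot: [[0.411, 0.854, 0.319], [0.674, -0.521, 0.524], [0.613, 0.0, -0.79]]
force: [0.1, 0.2, -2.4]
grip_width: 0.0108
grasp_force: 68.2
```

Still no contact (force z about −2, which is the handle's weight). I'll go lower in 1 mm steps.

Emit:
play_rows([
  [-0.02, 0, 0.026, 0, 0, 0, -1],
  [0, 0, 0, 0, 0, 0, -1],
  [0, 0, 0, 0, 0, 0, -1],
])

```text
time_s: 15.35
tcp_pos: [0.5292, -0.2571, 0.0426]
tool_rot: [[0.411, 0.854, 0.32], [0.674, -0.521, 0.523], [0.613, 0.001, -0.79]]
force: [-0.6, -0.3, 2.1]
grip_width: 0.0107
grasp_force: 68.6
```

Emit:
play_rows([
  [-0.02, 0, 0.026, 0, 0, 0, -1],
  [0, 0, 0, 0, 0, 0, -1],
  [0, 0, 0, 0, 0, 0, -1],
])

```text
time_s: 15.6
tcp_pos: [0.5294, -0.2573, 0.0424]
tool_rot: [[0.41, 0.854, 0.321], [0.674, -0.521, 0.524], [0.614, 0.001, -0.789]]
force: [-2.5, -0.9, 7.8]
grip_width: 0.0112
grasp_force: 69.3
```

Emit:
play_rows([
  [0, 0, 0, 0, 0, 0, -1],
  [0, 0, 0, 0, 0, 0, -1],
  [0, 0, 0, 0, 0, 0, -0.5],
  [0, 0, 0, 0, 0, 0, -0.2],
  [0, 0, 0, 0, 0, 0, 0],
  [0, 0, 0, 0, 0, 0, 0],
  [0, 0, 0, 0, 0, 0, 0],
], force=20)

```text
time_s: 16.18
tcp_pos: [0.5289, -0.2568, 0.0411]
tool_rot: [[0.411, 0.854, 0.319], [0.674, -0.521, 0.524], [0.613, -0.0, -0.79]]
force: [-0.1, -0.1, -0.7]
grip_width: 0.0428
grasp_force: 0.0
```

Emit:
play_rows([
  [0, 0, -0.1, 0, 0, 0, 0],
  [0, 0, -0.3, 0, 0, 0, 0],
  [0, 0, -0.5, 0, 0, 0, 0],
  [0, 0, -0.6, 0, 0, 0, 0],
  [0, 0, -0.7, 0, 0, 0, 0],
  [0, 0, -0.7, 0, 0, 0, 0],
  [0, 0, -0.7, 0, 0, 0, 0],
  [0, 0, -0.7, 0, 0, 0, 0],
  [0, 0, -0.7, 0, 0, 0, 0],
  [0, 0, -0.3, 0, 0, 0, 0],
  [0, 0, 0, 0, 0, 0, 0],
  [0, 0, 0, 0, 0, 0, 0],
])

```text
time_s: 17.18
tcp_pos: [0.4779, -0.3406, 0.1673]
tool_rot: [[0.411, 0.853, 0.32], [0.675, -0.521, 0.523], [0.613, 0.001, -0.79]]
force: [-1.1, 0.4, -0.7]
grip_width: 0.043
grasp_force: 0.0
```

```bash
python3 - <<'E'
from h import *
s=manip.get_state();print(s['tcp_pos'],s['force'],s['grip_width'])
u=np.array([np.cos(np.radians(58.7)),np.sin(np.radians(58.7))]);v=np.array([-u[1],u[0]]);m=np.array([.5275,-.2585])
for n in('top','wrist'):
    C=cam(n);im=imaging.read_camera(n);cv2.imwrite(f'pics/f_{n}.png',im)
    # rectify the board top plane: 2 px/mm
    a=.12;b=.065;q=np.array([[-a,-b],[a,-b],[a,b],[-a,b]]);W=[[*(m+i*u+j*v),.023] for i,j in q]
    src=w2p(n,W,C).astype(np.float32);H=cv2.getPerspectiveTransform(src,np.float32([[0,0],[480,0],[480,260],[0,260]]))
    g=cv2.cvtColor(cv2.warpPerspective(im,H,(480,260)),cv2.COLOR_BGR2HSV)
    k=((g[...,2]<125)&(g[...,1]<110)).astype(np.uint8)[15:-15,15:-15]
    nn,L,S,cc=cv2.connectedComponentsWithStats(k)
    for i in range(1,nn):
        if S[i,4]>300:
            pts=np.argwhere(L==i)[:,::-1].astype(np.float32)
            print(n,'mm box x',(S[i,0]+15)/2-120,(S[i,0]+S[i,2]+15)/2-120,'y',(S[i,1]+15)/2-65,(S[i,1]+S[i,3]+15)/2-65,'area',S[i,4]/4,cv2.minAreaRect(pts))
E
```

```text
[ 0.47787658 -0.34057337  0.1673003 ] [-1.08929183  0.40901955 -0.65183235] 0.04295038269329552
top mm box x -50.5 52.0 y -17.0 20.0 area 2446.5 ((226.0, 117.5), (73.0, 204.0), 90.0)
wrist mm box x -112.5 -53.5 y -57.5 -39.0 area 754.0 ((58.5, 18.0), (36.0, 117.0), 90.0)
wrist mm box x -52.5 57.5 y -20.0 15.5 area 2533.0 ((229.5, 110.0), (70.0, 219.0), 90.0)
wrist mm box x -112.5 -53.5 y 38.0 57.5 area 798.0 ((58.5, 210.0), (38.0, 117.0), 90.0)
```

The rectified views give a footprint of 102 × 37 mm (nominal 100 × 34), centred about 1–2 mm from the board's middle and in line with its length. The gripper is clear, so I'm handing in.

```bash
python3 -c "
from plant import manip
print(manip.job_done())"
```

```text
the job is handed in; nothing more can be done
None
```

The handle stands on its feet on the drawer front, about 2 mm from the middle and in line with its length; the other three parts stayed in the carousel, nothing came near the tin, and the job was handed in at about 17 s, though no verdict was returned.

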